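Lay out a cargo-bike rear hub in assembly order on the bench

TASK

Lay the loose hub parts on the bench in one straight, evenly spaced row with the fixed hub and the fixed axle block, in the order bearing, hub, freewheel, block, axle nut: the freewheel midway between hub and block with its teeth down, the bearing and the nut (hex up) just as far out on the other sides of the hub and the block. Lay the lockring flat and centred on top of the freewheel. Leave the spanner, grease tub and tape measure where they are.

Things in the scene. Friction and masses are not known exactly. Their poses are not given: they have to be found in the camera images.
- hub: Bare aluminium hub standing on end, fixed: a spool with two round flanges 62 mm across on a black rubber foot 72 mm across, 8 mm high; 61 mm high in all. Origin on its axis at bench level, z up. It is left or right of the axle block, always 210 mm from it centre to centre (row spacing 105 mm). Its y axis lies along the line through hub and block, within 0.18 rad of world y.
- axle_block: Square dark hardwood block, 70 x 70 x 30 mm, fixed to the bench, with a threaded steel axle 10 mm thick standing up from its middle to 61 mm above the bench. Origin on the axle's line at bench level, z up; sides parallel to the hub's axes, y along the line through hub and block.
- freewheel: Loose steel freewheel lying on the bench: dark toothed sprocket 73 mm across and 7 mm thick at the bottom, on it a bright round body 52 mm across from 7 to 26 mm height with a flat top (its black centre is a marking, no hole). Grip it across the round body. About 0.3 kg. Origin at the centre of the underside, z up.
- lockring: Loose dark steel ring lying flat, 46 mm outer and 28 mm inner diameter, 12 mm high, with four small bright notch marks on its top: the only part with a real hole through it. About 60 g. Origin at the centre of the underside, z up.
- bearing: Loose sealed bearing lying flat: a solid disc 52 mm across and 14 mm high, bright steel rim, black rubber seal ring and bright inner ring with a black centre (no real hole). About 120 g. Origin at the centre of the underside, z up.
- axle_nut: Loose flanged steel axle nut standing on its flange: dark round flange 42 mm across and 5 mm high, on it a bright hexagon 24 mm across the flats from 5 to 24 mm height (black dot on top). Grip it across two flats: the flats face along its x axis and every 60 degrees from it. About 100 g. Origin at the centre of the underside, z up.
- spanner: Bystander: loose steel spanner 170 mm long lying flat on the bench beyond the row, along its own x axis. Leave alone.
- grease_tub: Bystander: loose round tub with black lid, 64 mm across, 50 mm high, at one outer side of the work. Origin at the centre of the underside. Leave alone.
- tape_measure: Bystander: loose black and grey tape measure, 68 x 40 mm and 62 mm high, at the other outer side of the work. Origin at the centre of the underside. Leave alone.
Mind the look-alikes: they are no part of the job. Leave any blue or orange look-alike of the lockring alone.

How it is judged:
At the end, for the whole second after the job is handed in: Bearing, freewheel and nut flat on the bench within 15 mm of the line through hub and block: freewheel 105 mm from both, bearing 105 mm beyond the hub, nut 105 mm beyond the block (each within 15 mm). Lockring flat on the freewheel, centred within 9 mm. All upright and at rest (x of freewheel in the frame of hub between -0.015 and 0.015 m and horizontal distance between freewheel and hub between 0.09 and 0.12 m and horizontal distance between freewheel and axle_block between 0.09 and 0.12 m and height (world z) of each of freewheel, bearing, axle_nut below 0.005 m and linear speed of each of freewheel, bearing, axle_nut, lockring below 0.02 m/s and angular speed of each of freewheel, bearing, axle_nut, lockring below 0.3 rad/s and angle between each of freewheel, bearing, axle_nut, lockring's own z axis and vertical below 0.12 rad and x of bearing in the frame of hub between -0.015 and 0.015 m and horizontal distance between bearing and hub between 0.09 and 0.12 m and horizontal distance between bearing and axle_block above 0.28 m and x of axle_nut in the frame of axle_block between -0.015 and 0.015 m and horizontal distance between axle_nut and axle_block between 0.09 and 0.12 m and horizontal distance between axle_nut and hub above 0.28 m and horizontal distance between lockring and freewheel below 0.009 m and z of lockring in the frame of freewheel between 0.022 and 0.03 m); the robot touches nothing.
It fails at once if the spanner is disturbed (moved more than 25 mm) (distance of spanner from where it was at the start of the episode above 0.025 m).
It fails at once if the grease tub is disturbed (moved more than 25 mm) (distance of grease_tub from where it was at the start of the episode above 0.025 m).
It fails at once if the tape measure is disturbed (moved more than 25 mm) (distance of tape_measure from where it was at the start of the episode above 0.025 m).
It also fails if it takes over 109 s, if anything falls off the work surface, if the arm or the gripper's body presses on something with over 40 N, if the wrist force passes 120 N, or if a joint passes its speed limit or range.

ROBOT

A 6-joint arm with a two-finger parallel gripper is mounted at the origin on the work surface. World frame = base frame: x ahead of the robot, y to its left, z up, the work surface at z = 0. Lengths are in m, angles in rad, forces in N, time in s.
With the tool pointing down it reaches from about 0.25 to 0.775 m from the base axis. Payload 4 kg.
Tool frame: the origin (TCP) lies midway between the tips of the shut fingers; the grasp point (between the pads) lies 19 mm behind it (robot.tcp_to_grasp is the z of the grasp point in the tool frame, in m); z points along the fingers, y is the line along which they close (so a half turn about z gives the same grasp; the last joint's range is limited). The gripper opens to 94 mm and grips with 3 to 60 N. Pads are 16 mm wide; open, the fingers measure 119 mm over their backs; the gripper's body (75 mm by 177 mm) begins 78 mm behind the grasp point.
Start: joints at [-1.445, 0.087, 1.371, -0, 1.684, -0.103], TCP at [0.125, -0.536, 0.206] pointing down, gripper open.
Joint ranges: [-3.1, 3.1], [-0.76, 2.03], [0.27, 2.55], [-1.08, 4.22], [0.17, 2.65], [-2.57, 2.57]. Speed limits (rad/s): [2.79, 2.79, 3.14, 3.14, 3.14, 3.14].

INTERFACE

Orientations are given as [roll, pitch, yaw] about the fixed x, y, z axes, in that order (R = Rz(yaw) Ry(pitch) Rx(roll)).
In Python, from bench import robot gives the robot as it stands. The module is installed in compiled form; this text tells all that it offers.
- The arm moves only by the tool move_arm, never from a script. Its argument "motion" is one flat list of numbers, 7 for each row, row after row: the turn, a rotation vector about the tool's x, y, z in units of 45 degrees (1.0 is 45 degrees), then the shift along the tool's x, y, z in units of 100 mm (1.0 is 100 mm), then the opening, from 0 (shut) to 1 (fully open). A call has 1 to 12 rows; each row shifts and turns the commanded pose from where the row before left it, along the tool's axes as they then stand; what a row does not reach is not made up. A row lasts 1/12 s, in which the tool goes at most 41.7 mm and 7.16 degrees, less where a joint would pass 70% of its speed; a pose out of reach is approached as far as the arm can. A call with a number of a shift or a turn outside -1 to 1 is refused whole. A call with a gripper value outside its range is refused whole. The fingers move at their own pace and stop on an object; the grip force is fixed at half the most. Time passes only in rows, so rows that do not move let the fingers close. It gives the time, the measured TCP pose, the force, the opening and the grip force at its end, in the units of the state.
- robot.get_obs(): the state, without advancing time (a new reading comes with each control period).
- robot.snapshot(name): name is "scene" or "side" or "wrist"; returns the picture (400x640x3 uint8, red, green, blue); there is no depth.
- robot.get_calibration(name): a dict with "fx", "fy", "cx", "cy" (pixels), "R" (3x3) and "t" (3): a world point X has camera coordinates R X + t. Camera axes: x right, y down, z forward; pixel columns grow to the right and rows downward; lengths in m; the calibration is good to about 2 mm. A picture is of the moment at which its call begins: read the wrist's pose just before it. get_calibration takes no time and is no camera call; for the wrist camera it gives the pose at the moment of the call.
- robot.close_job(): hands the job in; it is judged then, once.
The state is a dict: "time": time; "joint_positions": joint angles; "qvel": joint speeds; "joint_torque": joint torques, N m; "tool_pos": TCP position; "ee_rot": TCP orientation; "wrist_force": force on the tool from outside, world axes, zero at the start; "wrist_torque": the same for the moment, N m; "width": finger opening in m; "finger_force": force on a finger pad.
Only numpy, scipy, OpenCV 4.12 (cv2) and the standard library are available. Lean on these libraries where they do the work, as an engineer would, in place of code of your own. Each camera call takes 0.05 s, during which the arm holds its last target. There are 200 camera calls.

## Working session

There is one attempt and no reset: what is moved stays moved. The work goes in short steps, Python scripts to look and compute and a tool call to move; the robot and the scene stay as the last step left them, time stands still between calls to the robot, and variables do not carry over. Pictures are saved under pics/ and viewed, at most 14 in all, crops included, and the job is handed in when it is done.

Besides the shell and the picture viewer there is one more tool, called after "Call:" as name(argument=value, ...) on one line, values as JSON. move_arm: Moves the arm, as the interface text tells. Shifts and turns lie within -1 to 1; 1 stands for 100 mm of shift or 45 degrees of turn. Its arguments: {"type":"object","properties":{"motion":{"type":"array","items":{"type":"number"}}},"required":["motion"]}

```bash
mkdir -p pics; cat > h.py <<'E'
import numpy as np, cv2
from bench import robot
def snap(name, f):
    c=robot.get_calibration(name); im=robot.snapshot(name)
    cv2.imwrite('pics/'+f+'.png', im[:,:,::-1]); np.save('pics/'+f+'.npy',np.array([c],dtype=object),allow_pickle=True)
    return im,c
def ray(c,u,v,z):
    R=np.array(c['R']);t=np.array(c['t']);o=-R.T@t
    d=R.T@np.array([(u-c['cx'])/c['fx'],(v-c['cy'])/c['fy'],1]); return o+d*(z-o[2])/d[2]
def proj(c,X):
    p=np.array(c['R'])@np.array(X)+np.array(c['t']); return np.array([p[0]/p[2]*c['fx']+c['cx'],p[1]/p[2]*c['fy']+c['cy']])
def load(f): return cv2.imread('pics/'+f+'.png'),np.load('pics/'+f+'.npy',allow_pickle=True)[0]
E
python3 - <<'E'
from h import *
for n in ['scene','side','wrist']:
    im,c=snap(n,n+'0'); R=np.array(c['R']);print(n,c['fx'],-R.T@np.array(c['t']),R[2])
o=robot.get_obs();print(o['time'],o['tool_pos'],o['ee_rot'],robot.tcp_to_grasp,o['width'])
E
```

```text
scene 433.2437011270162 [1.23143013 0.67007878 0.76105993] [-0.55828933 -0.55888113 -0.61315977]
side 362.1066228903386 [ 0.32797474 -0.65093041  0.55768632] [ 0.26819959  0.75018186 -0.60439735]
wrist 336.9768358461485 [ 0.19695761 -0.51862679  0.38247023] [-0.25189877 -0.05710109 -0.96606753]
0.15 [ 0.12467649 -0.53525949  0.20458648] [-3.13992428e+00 -1.44037429e-04  2.28814628e-01] -0.0188 0.09389070897386861
```

View pics/scene0.png

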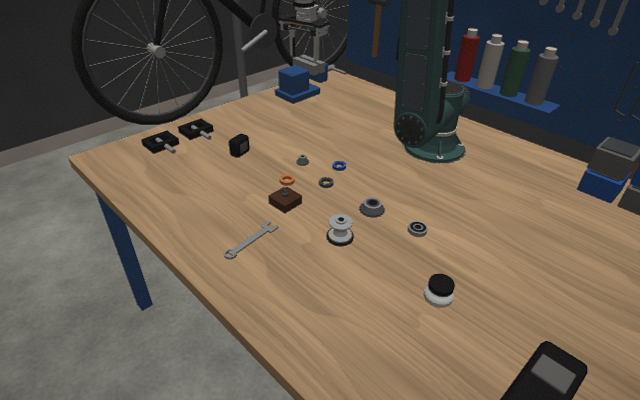

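View pics/side0.png

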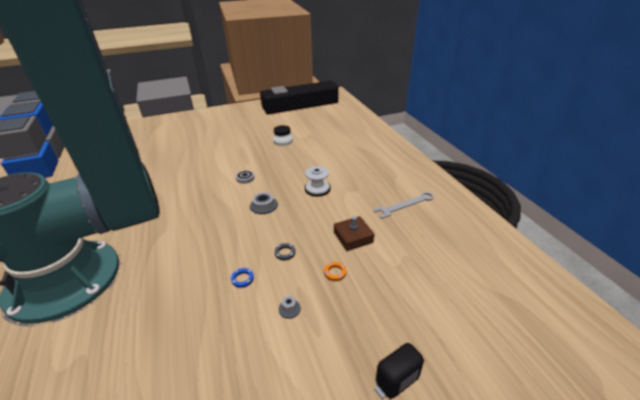

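The scene view shows the hub (340,230), block (285,200), freewheel (372,207), bearing (418,229), nut (302,160) and dark lockring (326,182). The orange and blue look-alikes are at (287,180) and (339,165). The side view shows the same parts: hub (317,180), block (354,232), freewheel (263,202), bearing (245,176), lockring (285,251), nut (289,307) and orange ring (335,271).

```bash
python3 - <<'E'
from h import *
_,a=load('scene0');_,b=load('side0')
P=dict(hubtop=((340,219),(317,172),.061),block=((285,195),(354,228),.03),axletop=((285,191),(354,219),.061),fw=((372,202),(263,197),.026),bear=((418,227),(245,175),.014),nut=((302,156),(289,300),.024),lock=((326,181),(285,249),.012),orange=((287,180),(335,270),.006),blue=((339,165),(242,277),.006),tub=((441,283),(282,130),.05),tape=((239,145),(400,370),.031),sp1=((231,253),(430,196),0),sp2=((270,227),(381,212),0))
for k,(p,q,z) in P.items(): print(k,ray(a,*p,z).round(3)[:2],ray(b,*q,z).round(3)[:2])
E
```

```text
hubtop [0.59  0.102] [0.583 0.091]
block [ 0.598 -0.105] [ 0.595 -0.109]
axletop [ 0.613 -0.087] [ 0.592 -0.115]
fw [0.437 0.083] [0.436 0.086]
bear [0.42 0.23] [0.416 0.224]
nut [ 0.411 -0.238] [ 0.408 -0.238]
lock [ 0.444 -0.094] [ 0.44  -0.098]
orange [ 0.522 -0.186] [ 0.518 -0.187]
blue [ 0.341 -0.136] [ 0.339 -0.136]
tub [0.579 0.398] [0.571 0.383]
tape [ 0.526 -0.425] [ 0.524 -0.427]
sp1 [ 0.832 -0.043] [ 0.844 -0.038]
sp2 [ 0.697 -0.054] [ 0.697 -0.049]
```

View pics/wrist0.png

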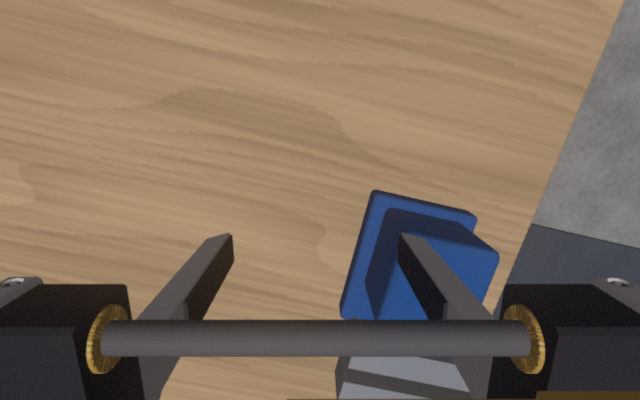

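The wrist view shows only the blue vise at (410,260), so I'll move to an overview pose.

Call:
move_arm(motion=[0,0,0,0.256,-0.284,-0.081,1,0,0,0,0.256,-0.284,-0.081,1,0,0,0,0.256,-0.284,-0.081,1,0,0,0,0.256,-0.284,-0.081,1,0,0,0,0.256,-0.284,-0.081,1,0,0,0,0.256,-0.284,-0.081,1,0,0,0,0.256,-0.284,-0.081,1,0,0,0,0.256,-0.284,-0.081,1,0,0,0,0.256,-0.284,-0.081,1,0,0,0,0.256,-0.284,-0.081,1,0,0,0,0.256,-0.284,-0.081,1,0,0,0,0.256,-0.284,-0.081,1])

```text
time: 1.15
tool_pos: [0.3469, -0.1322, 0.303]
ee_rot: [3.141, -0.0, 0.228]
wrist_force: [0.7, -0.0, 0.2]
width: 0.0938
finger_force: 0.0
```

Call:
move_arm(motion=[0,0,0,0.256,-0.284,-0.081,1,0,0,0,0.256,-0.284,-0.081,1,0,0,0,0.256,-0.284,-0.081,1,0,0,0,0.256,-0.284,-0.081,1,0,0,0.146,0,0,0,1,0,0,0.146,0,0,0,1,0,0,0,0,0,0,1,0,0,0,0,0,0,1,0,0,0,0,0,0,1])

```text
time: 1.9
tool_pos: [0.4204, -0.0005, 0.3348]
ee_rot: [3.142, 0.0, 0.001]
wrist_force: [-0.0, -0.9, 0.4]
width: 0.0941
finger_force: 0.0
```

```bash
python3 - <<'E'
from h import *
im,c=snap('wrist','w1'); o=robot.get_obs();print(o['time'],o['tool_pos'],o['ee_rot'],c['fx'],c['cx'],c['cy'])
E
```

```text
1.95 [ 0.42040093 -0.00062497  0.33491008] [3.14153781e+00 2.18944052e-04 3.62540846e-04] 336.9768358461485 315.1275575259859 202.02677821122708
```

View pics/w1.png

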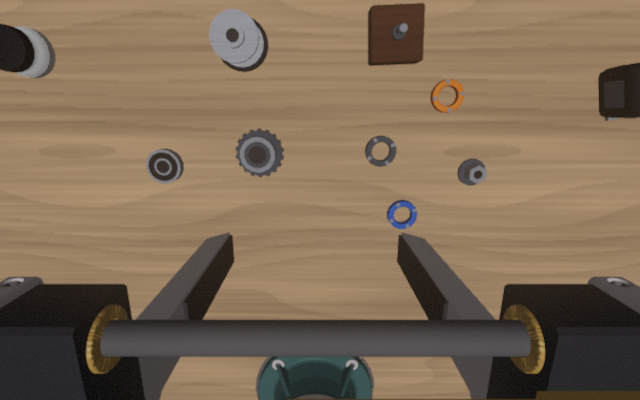

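The wrist overview shows the bearing (164,166), freewheel (260,153), lockring (380,151), nut (472,172), hub top (235,37), axle top (402,29), orange ring (448,96) and blue ring (402,214). I'll take a second view for triangulation.

Call:
move_arm(motion=[0,0,0,0.35,0,0,1,0,0,0,0.35,0,0,1,0,0,0,0.3,0,0,1,0,0,0,0,0,0,1,0,0,0,0,0,0,1,0,0,0,0,0,0,1])

```text
time: 2.45
tool_pos: [0.5201, -0.0007, 0.335]
ee_rot: [-3.142, 0.001, -0.001]
wrist_force: [-0.5, -1.4, -0.3]
width: 0.0939
finger_force: 0.0
```

```bash
python3 - <<'E'
from h import *
snap('wrist','w2'); o=robot.get_obs();print(o['time'],o['tool_pos'])
for f in ['w1','w2']:
    im,c=load(f); hsv=cv2.cvtColor(im,cv2.COLOR_BGR2HSV)
    m=((hsv[...,1]<75)|(hsv[...,2]<75)).astype(np.uint8)*255
    m=cv2.morphologyEx(m,cv2.MORPH_OPEN,np.ones((3,3)))
    cs,_=cv2.findContours(m,cv2.RETR_EXTERNAL,cv2.CHAIN_APPROX_NONE)
    print(f)
    for k in cs:
        if 150<cv2.contourArea(k)<8000:
            (x,y),r=cv2.minEnclosingCircle(k); M=cv2.moments(k)
            print('  A%d cen %.1f %.1f  r %.1f  bbox %s'%(M['m00'],M['m10']/M['m00'],M['m01']/M['m00'],r,cv2.boundingRect(k)))
E
python3 - <<'E'
import cv2,numpy as np
a=cv2.imread('pics/w2.png')
t=[cv2.resize(a[y:y+h,x:x+w],(400,300),interpolation=cv2.INTER_CUBIC) for x,y,w,h in [(130,60,160,120),(200,200,0,0)] if w]
cv2.imwrite('pics/w2b.png',cv2.resize(a[40:310,120:520],(800,540),interpolation=cv2.INTER_CUBIC))
E
```

```text
2.5 [ 0.51980673 -0.00062095  0.33570839]
w1
  A566 cen 471.8 171.8  r 14.5  bbox (458, 159, 29, 26)
  A991 cen 163.9 165.7  r 19.0  bbox (146, 149, 37, 35)
  A702 cen 380.4 150.8  r 15.9  bbox (366, 136, 30, 31)
  A1628 cen 259.1 152.5  r 24.7  bbox (236, 129, 48, 48)
  A2010 cen 619.6 92.0  r 32.8  bbox (599, 63, 41, 58)
  A2313 cen 25.3 51.5  r 34.3  bbox (0, 24, 55, 54)
  A730 cen 391.4 44.1  r 35.1  bbox (369, 11, 51, 54)
  A2706 cen 237.5 39.3  r 33.2  bbox (208, 8, 60, 63)
w2
  A595 cen 315.2 393.7  r 36.5  bbox (278, 387, 74, 13)
  A512 cen 464.5 233.1  r 14.2  bbox (451, 221, 27, 25)
  A881 cen 171.2 228.3  r 17.7  bbox (154, 212, 35, 34)
  A612 cen 377.1 214.4  r 14.8  bbox (363, 201, 29, 28)
  A1422 cen 261.8 215.8  r 23.1  bbox (240, 194, 45, 44)
  A2514 cen 612.2 162.7  r 33.3  bbox (584, 138, 56, 52)
  A151 cen 393.3 111.4  r 8.5  bbox (386, 105, 16, 13)
  A2476 cen 34.1 126.6  r 34.7  bbox (0, 103, 69, 47)
  A2146 cen 241.5 117.5  r 27.9  bbox (214, 93, 56, 50)
  A749 cen 353.3 24.9  r 25.6  bbox (340, 0, 29, 49)
```

View pics/w2b.png

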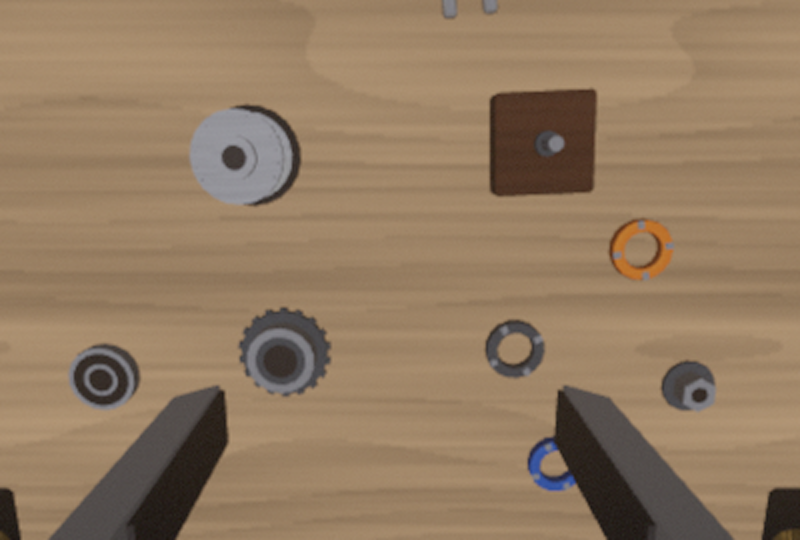

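The crop shows clear marks, in full-image pixels: hub centre (236.5,118.5), axle tip (398,112), freewheel centre (260,220.5), bearing centre (170,230), nut dot (469.5,237.5) and lockring (377.5,214.5). Next I'll triangulate these marks.

```bash
cat >> h.py <<'E'
def blob(im,u,v,r,thr,bright=False):
    S=8; u0,v0=int(round(u))-r,int(round(v))-r
    g=cv2.resize(cv2.cvtColor(im,cv2.COLOR_BGR2GRAY)[v0:v0+2*r+1,u0:u0+2*r+1],None,fx=S,fy=S,interpolation=cv2.INTER_CUBIC)
    m=(g>thr if bright else g<thr).astype(np.uint8)
    n,l,s,c=cv2.connectedComponentsWithStats(m)
    q=np.array([(u-u0+.5)*S,(v-v0+.5)*S]); k=1+np.argmin([np.hypot(*(c[i]-q))-0.3*np.sqrt(s[i,4]) for i in range(1,n)])
    return c[k][0]/S+u0-.5+.5/S,c[k][1]/S+v0-.5+.5/S,s[k,4]/S/S
def tri(c1,p1,c2,p2):
    P=[np.c_[np.array(c['R']),np.array(c['t'])] for c in (c1,c2)]
    n=[np.array([[(p[0]-c['cx'])/c['fx']],[(p[1]-c['cy'])/c['fy']]]) for c,p in ((c1,p1),(c2,p2))]
    X=cv2.triangulatePoints(P[0],P[1],n[0],n[1]).ravel();return X[:3]/X[3]
E
python3 - <<'E'
from h import *
a,ca=load('w1');b,cb=load('w2')
L=dict(hub=((232,35),(236.5,118.5),9,100,0,.061),axle=((402,29),(398,112),6,140,1,.061),fw=((258,153),(260,220.5),9,55,0,.026),bear=((163,167),(170,230),4,70,0,.014),nut=((478,174),(469.5,237.5),4,70,0,.024))
for k,(p,q,r,t,br,z) in L.items():
    p,q=blob(a,*p,r,t,br),blob(b,*q,r,t,br)
    print(k,np.round(p,1),np.round(q,1),tri(ca,p[:2],cb,q[:2]).round(4),ray(ca,*p[:2],z).round(4)[:2],ray(cb,*q[:2],z).round(4)[:2])
# lockring: inner hole
for nm,p,q in (('lock',(380.4,150.8),(377.1,214.4)),): print(nm,tri(ca,p,cb,q),ray(ca,*p,.006),ray(cb,*q,.006))
# foots from contours
for nm,p,q,z in (('bear c',(163.9,165.7),(171.2,228.3),.007),): print(nm,tri(ca,p,cb,q),ray(ca,*p,z),ray(cb,*q,z))
# block top outline
hsv=cv2.cvtColor(b,cv2.COLOR_BGR2HSV);g=cv2.cvtColor(b,cv2.COLOR_BGR2GRAY)
m=(g<75).astype(np.uint8);m[:70]=0;m[150:]=0;m[:,:350]=0;m[:,440:]=0
cs,_=cv2.findContours(m,0,2);k=max(cs,key=cv2.contourArea);print(cv2.minAreaRect(k))
# nut hex
print('nutcrop');
for i,(im,u,v) in enumerate(((a,475,172),(b,467,234))):
    cv2.imwrite(f'pics/n{i}.png',cv2.resize(im[v-16:v+16,u-16:u+16],(400,400),interpolation=cv2.INTER_CUBIC))
cv2.imwrite('pics/nn.png',np.hstack([cv2.imread('pics/n0.png'),cv2.imread('pics/n1.png')]))
E
```

```text
hub [231.9  34.7 137.2] [236.5 118.4 111.7] [0.5859 0.1016 0.06  ] [0.5857 0.1014] [0.5859 0.1014]Traceback (most recent call last):
  File "<stdin>", line 5, in <module>
  File "h.py", line 18, in blob
    q=np.array([(u-u0+.5)*S,(v-v0+.5)*S]); k=1+np.argmin([np.hypot(*(c[i]-q))-0.3*np.sqrt(s[i,4]) for i in range(1,n)])
                                               ~~~~~~~~~^^^^^^^^^^^^^^^^^^^^^^^^^^^^^^^^^^^^^^^^^^^^^^^^^^^^^^^^^^^^^^^
    return _wrapfunc(a, 'argmin', axis=axis, out=out, **kwds)
    return _wrapit(obj, method, *args, **kwds)
    result = getattr(arr, method)(*args, **kwds)
ValueError: attempt to get argmin of an empty sequence
```

```bash
python3 - <<'E'
from h import *
a,ca=load('w1');b,cb=load('w2')
g=cv2.cvtColor(b,cv2.COLOR_BGR2GRAY);print(g[106:119,390:406])
L=dict(hub=((232,35),(236.5,118.5),9,100,0,.061),axle=((403,28),(398,112),5,100,1,.061),fw=((258,153),(260,220.5),9,55,0,.026),bear=((163,167),(170,230),4,85,0,.014),nut=((478,174),(469.5,237.5),4,85,0,.024))
for k,(p,q,r,t,br,z) in L.items():
  try:
    p,q=blob(a,*p,r,t,br),blob(b,*q,r,t,br)
    print(k,np.round(p,1),np.round(q,1),tri(ca,p[:2],cb,q[:2]).round(4),ray(ca,*p[:2],z).round(4)[:2],ray(cb,*q[:2],z).round(4)[:2])
  except Exception as e: print(k,e)
for nm,p,q in (('lock',(380.4,150.8),(377.1,214.4)),): print(nm,tri(ca,p,cb,q),ray(ca,*p,.006),ray(cb,*q,.006))
for nm,p,q,z in (('bear c',(163.9,165.7),(171.2,228.3),.007),): print(nm,tri(ca,p,cb,q),ray(ca,*p,z),ray(cb,*q,z))
m=(g<75).astype(np.uint8);m[:70]=0;m[150:]=0;m[:,:350]=0;m[:,440:]=0
cs,_=cv2.findContours(m,0,2);k=max(cs,key=cv2.contourArea);print(cv2.minAreaRect(k))
n=[cv2.resize(im[v-16:v+16,u-16:u+16],(400,400),interpolation=cv2.INTER_CUBIC) for im,u,v in ((a,475,172),(b,467,234))]
cv2.imwrite('pics/nn.png',np.hstack(n))
E
```

```text
[[ 59  66  70  72  72  73  72  69  64  58  58  58  57  58  54  59]
 [ 68  73  73  72  72  70  77  86  85  82  63  59  53  59  57  54]
 [ 75  72  70  69  69  77  99 113 116 113  95  74  58  61  60  57]
 [ 71  68  68  67  75 104 122 127 129 127 120  96  62  59  60  60]
 [ 68  58  61  64  95 122 125 127 127 127 125 114  70  57  58  60]
 [ 67  55  57  65 103 128 125 125 128 127 128 115  77  58  58  58]
 [ 67  62  63  67 100 127 126 126 128 128 126 114  74  59  59  59]
 [ 72  59  57  64  88 119 127 126 127 129 122 100  66  56  57  58]
 [ 70  64  56  59  73  98 121 126 126 125 101  72  59  57  56  58]
 [ 72  71  67  66  69  81 101 110 111  96  68  52  54  56  57  55]
 [ 68  74  74  71  71  73  75  74  66  58  55  57  58  55  56  56]
 [ 63  70  69  70  70  68  67  56  53  55  54  58  55  57  57  57]
 [ 56  61  59  66  62  58  57  56  57  57  58  55  58  59  60  58]]
hub [231.9  34.7 137.2] [236.5 118.4 111.7] [0.5859 0.1016 0.06  ] [0.5857 0.1014] [0.5859 0.1014]
axle [403.3  27.2  53.5] [397.7 111.3  45.1] [ 0.5946 -0.1083  0.0597] [ 0.5943 -0.1081] [ 0.5946 -0.108 ]
fw [259.7 153.7   1.4] [259.7 220.2 188.1] [0.4369 0.0803 0.0314] [0.4362 0.0791] [0.4351 0.0833]
bear [163.  167.   79.5] [170.  229.9  78.3] [0.4145 0.2275 0.0114] [0.4149 0.2261] [0.4154 0.2266]
nut [477.5 174.2  50.5] [469.3 237.2  44.2] [ 0.406  -0.24    0.0225] [ 0.4063 -0.2394] [ 0.4066 -0.2392]
lock [ 0.43848374 -0.09813821  0.00738677] [ 0.43833061 -0.0983858   0.006     ] [ 0.43805493 -0.09842478  0.006     ]
bear c [0.41583388 0.22732713 0.00768669] [0.41572563 0.22764629 0.007     ] [0.4155923  0.22762806 0.007     ]
((391.0, 111.0), (52.0, 52.0), 90.0)
```

View pics/nn.png

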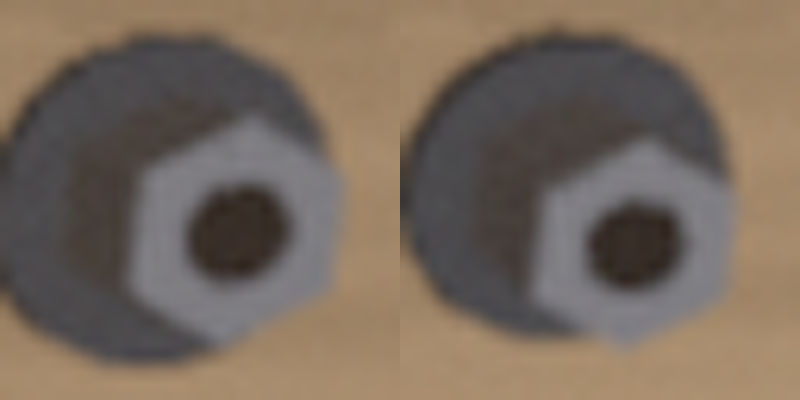

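Hub is at (0.586, 0.1015) and axle at (0.5945, -0.108), 0.2097 m apart, and the triangulated heights match the text. The nut picture shows a hexagon vertex axis about 7° off image vertical, so its flats suit yaw ≈ -7°. Freewheel first.

Call:
move_arm(motion=[0,0,0,-0.106,-0.105,0.344,1,0,0,0,-0.106,-0.105,0.344,1,0,0,0,-0.106,-0.105,0.344,1,0,0,0,-0.106,-0.105,0.344,1,0,0,0,-0.106,-0.105,0.344,1,0,0,0,-0.106,-0.105,0.344,1,0,0,0,-0.106,-0.105,0.344,1,0,0,0,-0.106,-0.105,0.344,1,0,0,0,0,0,0.167,1,0,0,0,0,0,0.167,1,0,0,0,0,0,0.167,1,0,0,0,0,0,0,1])

```text
time: 3.5
tool_pos: [0.4325, 0.0835, 0.0076]
ee_rot: [3.141, 0.005, -0.0]
wrist_force: [-0.6, -0.4, -0.2]
width: 0.0941
finger_force: 0.0
```

Call:
move_arm(motion=[0,0,0,0,0,0,0,0,0,0,0,0,0,0,0,0,0,0,0,0,0,0,0,0,0,0,0,0,0,0,0,0,0,0,0,0,0,0,0,0,0,0,0,0,0,0,0,0,0,0,0,0,0,0,0,0])

```text
time: 4.17
tool_pos: [0.4361, 0.0837, 0.0101]
ee_rot: [3.141, -0.001, -0.0]
wrist_force: [-0.7, 0.3, 2.4]
width: 0.0518
finger_force: 30.0
```

Call:
move_arm(motion=[0,0,0,0,0,-0.2,0,0,0,0,0,0,-0.2,0,0,0,0,0,0,-0.2,0,0,0,0,0.309,0.174,0,0,0,0,0,0.309,0.174,0,0,0,0,0,0.309,0.174,0,0,0,0,0,0.309,0.174,0,0,0,0,0,0.309,0.174,0,0,0,0,0,0,0,0.2,0,0,0,0,0,0,0.2,0,0,0,0,0,0,0.1,0,0,0,0,0,0,0.05,0])

```text
time: 5.17
tool_pos: [0.5874, -0.0031, 0.0107]
ee_rot: [-3.141, 0.008, -0.001]
wrist_force: [-0.3, 0.1, -4.5]
width: 0.0513
finger_force: 30.0
```

Call:
move_arm(motion=[0,0,0,0,0,0.045,0,0,0,0,0,0,0,0,0,0,0,0,0,0,0])

```text
time: 5.42
tool_pos: [0.5908, -0.003, 0.0111]
ee_rot: [3.141, -0.002, 0.0]
wrist_force: [0.5, 0.6, -4.0]
width: 0.0517
finger_force: 30.0
```

Call:
move_arm(motion=[0,0,0,0,0,0.01,0,0,0,0,0,0,0,0,0,0,0,0,0,0,0.8,0,0,0,0,0,0,0.8,0,0,0,0,0,0,0.8,0,0,0,0,0,0,0.8,0,0,0,0,0,-0.2,0.8,0,0,0,0,0,-0.3,0.8,0,0,0,0,0,-0.3,0.8])

```text
time: 6.17
tool_pos: [0.5893, -0.0032, 0.089]
ee_rot: [-3.141, 0.003, -0.001]
wrist_force: [0.4, -0.2, -0.4]
width: 0.075
finger_force: 0.0
```

Call:
move_arm(motion=[0,0,0,-0.304,0.19,0,0.8,0,0,0,-0.304,0.19,0,0.8,0,0,0,-0.304,0.19,0,0.8,0,0,0,-0.304,0.19,0,0.8,0,0,0,-0.304,0.19,0,0.8,0,0,0,0,0,0.3,0.8,0,0,0,0,0,0.3,0.8,0,0,0,0,0,0.15,0.8,0,0,0,0,0,0.06,0.8,0,0,0,0,0,0,0.8,0,0,0,0,0,0,0.8])

```text
time: 7.08
tool_pos: [0.439, -0.0984, 0.009]
ee_rot: [3.141, -0.001, -0.0]
wrist_force: [-0.5, -0.3, 0.5]
width: 0.0751
finger_force: 0.0
```

Call:
move_arm(motion=[0,0,0,0,0,0.03,0.8,0,0,0,0,0,0.025,0.8,0,0,0,0,0,0,0,0,0,0,0,0,0,0,0,0,0,0,0,0,0,0,0,0,0,0,0,0,0,0,0,0,0,0,0,0,0,0,0,0,0,0,0,0,0,0,0,0,0])

```text
time: 7.83
tool_pos: [0.4384, -0.0983, 0.003]
ee_rot: [3.141, -0.0, -0.001]
wrist_force: [-1.2, -0.0, 0.8]
width: 0.0446
finger_force: 30.0
```

Call:
move_arm(motion=[0,0,0,0,0,-0.2,0,0,0,0,0,0,-0.3,0,0,0,0,0,0,-0.35,0,0,0,0,0,0,-0.35,0,0,0,0,0,0,0,0,0,0,0,0,0,0,0])

```text
time: 8.33
tool_pos: [0.4399, -0.0989, 0.1253]
ee_rot: [3.14, -0.005, -0.001]
wrist_force: [-0.5, -0.2, -0.7]
width: 0.0448
finger_force: 30.0
```

```bash
python3 - <<'E'
from h import *
im,c=snap('wrist','w3'); o=robot.get_obs();print(o['time'],o['tool_pos'],o['width'])
R=np.array(c['R']);print(-R.T@np.array(c['t']), [proj(c,np.array(o['tool_pos'])+[dx,0,z]).round(1) for dx,z in ((0,0),(0,.012),(0,.0188))])
print('fwtop exp',proj(c,[.5902,-.0033,.026]),'hub',proj(c,[.5859,.1015,.061]))
E
```

```text
8.3833 [ 0.43837358 -0.0983351   0.12301725] 0.04458081603634631
[ 0.51311318 -0.09870754  0.30372372] [array([313.9, 248.2]), array([313.8, 256.8]), array([313.8, 262.1])]
fwtop exp [185.08615346   6.0771715 ] hub [ 1.85358874 -3.32531215]
```

View pics/w3.png

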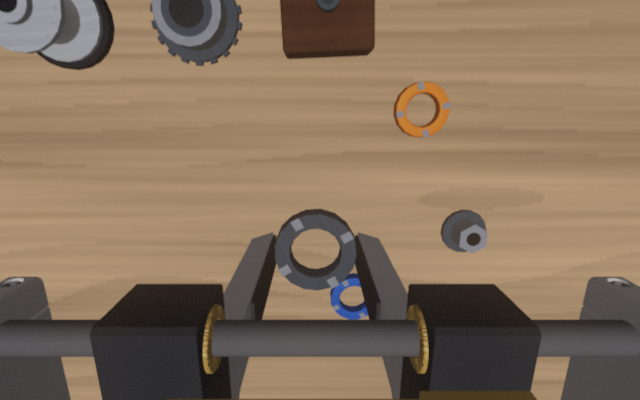

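The ring is held flat between the fingers, centred at about (316,249). The freewheel's black centre is near (190,10).

```bash
python3 - <<'E'
from h import *
im,c=load('w3')
# ring hole: bright wood region enclosed
g=cv2.cvtColor(im,cv2.COLOR_BGR2GRAY)
print('hole',h:=blob(im,316,249,30,85,True)); tz=.12302
for z in (tz-.003,tz+.009): print('ring',z,ray(c,h[0],h[1],z)-np.array([.43837,-.09834,0]))
f=blob(im,192,12,11,50);print('fw',f,ray(c,f[0],f[1],.026))
g=g.astype(float);print(g[0:32:2,190].astype(int))
# body outline (bright ring) & sprocket fit: sprocket lower edge
hsv=cv2.cvtColor(im,cv2.COLOR_BGR2HSV);m=((hsv[...,1]<75)|(hsv[...,2]<60)).astype(np.uint8)[:80,130:260]
cs,_=cv2.findContours(m,0,1);k=max(cs,key=cv2.contourArea)[:,0]+[130,0];k=k[k[:,1]>0]
P=np.array([ray(c,u,v,.003)[:2] for u,v in k]);A=np.c_[2*P,np.ones(len(P))];s=np.linalg.lstsq(A,(P**2).sum(1),rcond=None)[0];print('sprocket',s[:2],np.sqrt(s[2]+s[:2]@s[:2]))
E
```

```text
hole (np.float64(315.1575437273519), np.float64(247.98753846387433), np.float64(1543.65625))
ring 0.12002 [-0.00109744 -0.00074186  0.12002   ]
ring 0.13202 [ 0.00385667 -0.00071741  0.13202   ]
fw (np.float64(190.56137844477675), np.float64(11.320155059460228), np.float64(438.84375)) [ 0.58671206 -0.00701371  0.026     ]
[43 46 47 44 48 46 47 49 48 47 51 51 47 52 71 74]
sprocket [ 0.58929835 -0.00300328] 0.035186978328875754
```

Call:
move_arm(motion=[0,0,0,0.299,-0.191,0,0,0,0,0,0.299,-0.191,0,0,0,0,0,0.299,-0.191,0,0,0,0,0,0.299,-0.191,0,0,0,0,0,0.299,-0.191,0,0,0,0,0,0,0,0.25,0,0,0,0,0,0,0.25,0,0,0,0,0,0,0.25,0,0,0,0,0,0,0.13,0,0,0,0,0,0,0.02,0,0,0,0,0,0,0,0,0,0,0,0,0,0,0])

```text
time: 9.38
tool_pos: [0.5878, -0.003, 0.0328]
ee_rot: [3.141, 0.0, -0.001]
wrist_force: [0.3, 0.4, -0.5]
width: 0.0451
finger_force: 30.0
```

```bash
python3 - <<'E'
from h import *
o=robot.get_obs();print(o['time'],o['tool_pos'],o['wrist_force'])
im,c=snap('wrist','w4'); cv2.imwrite('pics/w4c.png',cv2.resize(im[150:320,200:440,::-1],(720,510),interpolation=cv2.INTER_CUBIC))
E
```

```text
9.3833 [ 0.58775495 -0.00299101  0.03280768] [ 0.27168802  0.43578878 -0.45965925]
```

View pics/w4c.png

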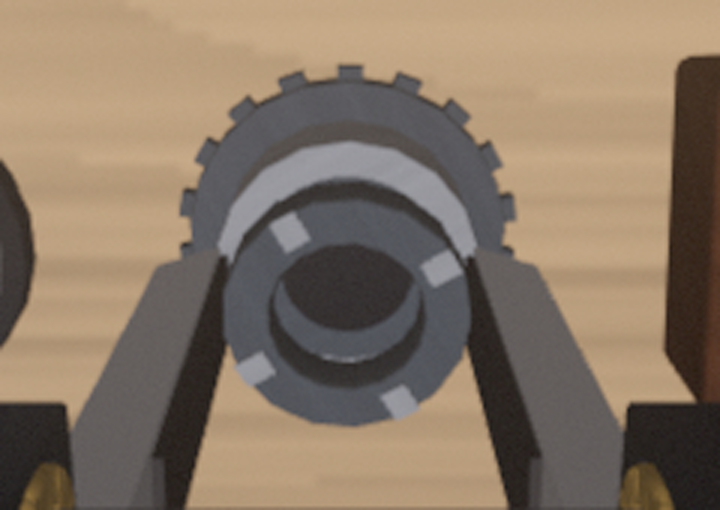

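The ring hovers over the freewheel. Its top centre is at about (315.7,254), and the freewheel body's far edge is at (316.7,196.7).

```bash
python3 - <<'E'
from h import *
im,c=load('w4')
print('ring top centre',ray(c,315.7,253.6,.0418),'top far edge',ray(c,316,200+16.3,.0418),'near',ray(c,316,150+425/3,.0418))
print('fw far edge-26mm',ray(c,316.3,150+140/3,.026)-[.026,0,0],'sprocket far -36.5',ray(c,316.6,150+65/3,.007)-[.0365,0,0])
E
```

```text
ring top centre [ 0.58783635 -0.00351758  0.0418    ] top far edge [ 0.60898215 -0.00368464  0.0418    ] near [ 0.5648646  -0.00367498  0.0418    ]
fw far edge-26mm [ 0.58965017 -0.00389972  0.026     ] sprocket far -36.5 [ 0.59014297 -0.00415227  0.007     ]
```

Call:
move_arm(motion=[0,0,0,0.025,0,0.02,0,0,0,0,0,0,0.016,0,0,0,0,0,0,0,0,0,0,0,0,0,0,0])

```text
time: 9.77
tool_pos: [0.5904, -0.0029, 0.0294]
ee_rot: [3.141, -0.0, -0.001]
wrist_force: [-0.5, -0.5, -0.7]
width: 0.0449
finger_force: 30.0
```

Call:
move_arm(motion=[0,0,0,0,0,0.003,0,0,0,0,0,0,0,0.8,0,0,0,0,0,0,0.8,0,0,0,0,0,0,0.8,0,0,0,0,0,0,0.8,0,0,0,0,0,-0.1,0.8,0,0,0,0,0,-0.3,0.8,0,0,0,0,0,-0.3,0.8,0,0,0,0,0,-0.3,0.8,0,0,0,0,0,0,0.8])

```text
time: 10.6
tool_pos: [0.5946, -0.0032, 0.1379]
ee_rot: [3.14, -0.015, -0.0]
wrist_force: [2.0, 0.9, 1.9]
width: 0.0749
finger_force: 0.0
```

```bash
python3 - <<'E'
from h import *
im,c=snap('wrist','w5'); o=robot.get_obs();print(o['time'],o['tool_pos'])
b=im[:,:,::-1].copy();print(proj(c,[.59,-.003,.038]))
u,v=proj(c,[.59,-.003,.038]);u,v=int(u),int(v)
cv2.imwrite('pics/w5c.png',cv2.resize(b[v-60:v+60,u-80:u+80],(640,480),interpolation=cv2.INTER_CUBIC));print(u,v)
E
```

```text
10.65 [ 0.59329373 -0.00311229  0.13462343]
[314.45934829 208.71876227]
314 208
```

View pics/w5c.png

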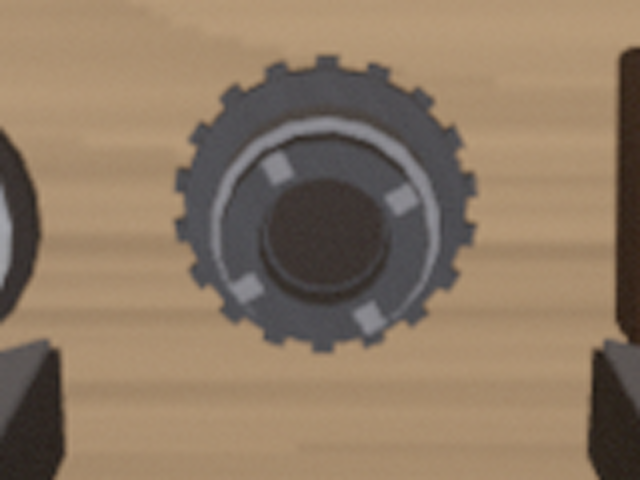

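The lockring sits flat and centred on the freewheel: ring hole at (326,235), sprocket at (326,205) in the crop, offset by parallax. Next is the bearing.

Call:
move_arm(motion=[0,0,0,-0.219,-0.288,0,0.8,0,0,0,-0.219,-0.288,0,0.8,0,0,0,-0.219,-0.288,0,0.8,0,0,0,-0.219,-0.288,0,0.8,0,0,0,-0.219,-0.288,0,0.8,0,0,0,-0.219,-0.288,0,0.8,0,0,0,-0.219,-0.288,0,0.8,0,0,0,-0.215,-0.286,0,0.8,0,0,0,0,0,0.35,0.8,0,0,0,0,0,0.35,0.8,0,0,0,0,0,0.3,0.8,0,0,0,0,0,0.15,0.8])

```text
time: 11.65
tool_pos: [0.4115, 0.2263, 0.0087]
ee_rot: [3.138, 0.008, 0.0]
wrist_force: [-1.1, 0.3, 0.9]
width: 0.075
finger_force: 0.0
```

Call:
move_arm(motion=[0,0,0,0,0,0.05,0.8,0,0,0,0,0,0,0.8,0,0,0,0,0,0,0.8,0,0,0,0,0,0,0.8])

```text
time: 11.98
tool_pos: [0.4169, 0.2278, 0.0103]
ee_rot: [-3.141, -0.003, -0.001]
wrist_force: [0.3, 0.1, 0.3]
width: 0.0751
finger_force: 0.0
```

Call:
move_arm(motion=[0,0,0,-0.01,0,0.04,0.8,0,0,0,0,0,0.03,0.8,0,0,0,0,0,0,0.8,0,0,0,0,0,0,0,0,0,0,0,0,0,0,0,0,0,0,0,0,0,0,0,0,0,0,0,0,0,0,0,0,0,0,0,0,0,0,0,0,0,0])

```text
time: 12.73
tool_pos: [0.4147, 0.2275, 0.002]
ee_rot: [3.142, -0.0, -0.001]
wrist_force: [-0.1, -1.2, 0.6]
width: 0.0513
finger_force: 30.0
```

Call:
move_arm(motion=[0,0,0,0,0,-0.2,0,0,0,0,0,0,-0.3,0,0,0,0,0.334,0.042,0,0,0,0,0,0.334,0.042,0,0,0,0,0,0.334,0.042,0,0,0,0,0,0.334,0.042,0,0,0,0,0,0.334,0.042,0,0,0,0,0,0,0,0.2,0,0,0,0,0,0,0.2,0,0,0,0,0,0,0.08,0,0,0,0,0,0,0,0,0,0,0,0,0,0,0])

```text
time: 13.73
tool_pos: [0.581, 0.2063, 0.0033]
ee_rot: [3.141, 0.001, -0.0]
wrist_force: [0.3, 0.1, -1.0]
width: 0.0513
finger_force: 30.0
```

Call:
move_arm(motion=[0,0,0,0,0,0.01,0,0,0,0,0,0,0,0,0,0,0,0,0,0,0])

```text
time: 13.98
tool_pos: [0.5817, 0.2066, 0.0034]
ee_rot: [-3.141, -0.001, -0.0]
wrist_force: [-0.3, -0.3, -1.4]
width: 0.0514
finger_force: 30.0
```

Call:
move_arm(motion=[0,0,0,0,0,0.01,0,0,0,0,0,0,0,0,0,0,0,0,0,0,0.8,0,0,0,0,0,0,0.8,0,0,0,0,0,0,0.8,0,0,0,0,0,0,0.8,0,0,0,0,0,-0.2,0.8,0,0,0,0,0,-0.3,0.8,0,0,0,0,0,-0.35,0.8,0,0,0,0,0,-0.35,0.8,0,0,0,0,0,0,0.8])

```text
time: 14.9
tool_pos: [0.5863, 0.2076, 0.1317]
ee_rot: [-3.138, -0.016, -0.001]
wrist_force: [1.3, 0.9, 1.7]
width: 0.0752
finger_force: 0.0
```

Call:
move_arm(motion=[0,0,0,-0.135,0.343,0,0.8,0,0,0,-0.135,0.343,0,0.8,0,0,0,-0.135,0.343,0,0.8,0,0,0,-0.135,0.343,0,0.8,0,0,0,-0.135,0.343,0,0.8,0,0,0,-0.135,0.343,0,0.8,0,0,0,-0.135,0.343,0,0.8,0,0,0,-0.135,0.343,0,0.8,0,0,0,-0.135,0.343,0,0.8,0,0,0,-0.135,0.343,0,0.8,0,0,0,-0.135,0.343,0,0.8,0,0,0,-0.135,0.343,0,0.8])

```text
time: 15.9
tool_pos: [0.4186, -0.2067, 0.1222]
ee_rot: [3.141, -0.001, -0.0]
wrist_force: [0.6, -0.8, -0.0]
width: 0.0754
finger_force: 0.0
```

Call:
move_arm(motion=[0,0,0,-0.134,0.343,0,0.8,0,0,0.156,0,0,0,0.8,0,0,0,0,0,0.35,0.8,0,0,0,0,0,0.35,0.8,0,0,0,0,0,0.25,0.8,0,0,0,0,0,0.13,0.8,0,0,0,0,0,0,0.8,0,0,0,0,0,0,0.8,0,0,0,0,0,0,0.8])

```text
time: 16.65
tool_pos: [0.4069, -0.2401, 0.0153]
ee_rot: [3.14, -0.002, -0.123]
wrist_force: [0.3, -0.9, 0.3]
width: 0.0758
finger_force: 0.0
```

Good; down to z ≈ 0.0085 and grip.

Call:
move_arm(motion=[0,0,0,-0.005,0,0.04,0.8,0,0,0,0,0,0.025,0.8,0,0,0,0,0,0,0.8,0,0,0,0,0,0,0,0,0,0,0,0,0,0,0,0,0,0,0,0,0,0,0,0,0,0,0,0,0,0,0,0,0,0,0,0,0,0,0,0,0,0,0,0,0,0,0,0,0,0,0,0,0,0,0,0])

```text
time: 17.57
tool_pos: [0.4055, -0.2394, 0.0074]
ee_rot: [3.141, 0.0, -0.123]
wrist_force: [-0.6, -1.3, 0.6]
width: 0.0251
finger_force: 1.0
```

Call:
move_arm(motion=[0,0,0,0,0,0,0,0,0,0,0,0,0,0,0,0,0,0,0,-0.2,0,0,0,0,0,0,-0.3,0,0,0,0,0,0,-0.3,0,0,0,0,0,0,0,0])

```text
time: 18.07
tool_pos: [0.4089, -0.2419, 0.0938]
ee_rot: [3.136, -0.01, -0.123]
wrist_force: [1.1, -1.0, -0.0]
width: 0.0242
finger_force: 30.0
```

Call:
move_arm(motion=[0,0,0,0.314,-0.083,0,0,0,0,0,0.314,-0.083,0,0,0,0,0,0.314,-0.083,0,0,0,0,0,0.314,-0.083,0,0,0,0,0,0.314,-0.083,0,0,0,0,0,0.314,-0.083,0,0,0,0,0,0,0,0.3,0,0,0,0,0,0,0.3,0,0,0,0,0,0,0.12,0,0,0,0,0,0,0.05,0,0,0,0,0,0,0,0,0,0,0,0,0,0,0])

```text
time: 19.07
tool_pos: [0.5989, -0.2135, 0.0113]
ee_rot: [3.141, -0.001, -0.123]
wrist_force: [-0.2, 0.5, 0.0]
width: 0.0238
finger_force: 30.0
```

Call:
move_arm(motion=[0,0,0,0,0,0.02,0,0,0,0,0,0,0.013,0,0,0,0,0,0,0,0,0,0,0,0,0,0,0.6,0,0,0,0,0,0,0.6,0,0,0,0,0,0,0.6,0,0,0,0,0,0,0.6,0,0,0,0,0,-0.2,0.6,0,0,0,0,0,-0.35,0.6,0,0,0,0,0,-0.35,0.6,0,0,0,0,0,-0.35,0.6])

```text
time: 19.98
tool_pos: [0.5981, -0.2129, 0.133]
ee_rot: [-3.141, 0.001, -0.123]
wrist_force: [0.2, -0.9, 0.0]
width: 0.0564
finger_force: 0.0
```

Call:
move_arm(motion=[0,0,0,-0.175,-0.193,-0.2,1,0,0,0,-0.175,-0.193,-0.2,1,0,0,0,-0.175,-0.193,-0.2,1,0,0,0,-0.175,-0.193,-0.2,1,0,0,0,-0.175,-0.193,-0.2,1,0,0,0,-0.175,-0.193,-0.2,1,0,0,0,-0.175,-0.193,-0.2,1,0,0,0,-0.175,-0.193,-0.2,1,0,0,0,-0.175,-0.193,-0.2,1,0,0,0,-0.175,-0.193,-0.2,1,0,0,0,0,0,0,1,0,0,0,0,0,0,1])

```text
time: 20.98
tool_pos: [0.4488, 0.0005, 0.3342]
ee_rot: [3.141, -0.005, -0.121]
wrist_force: [0.4, -0.7, 0.1]
width: 0.094
finger_force: 0.0
```

```bash
python3 - <<'E'
from h import *
im,c=snap('wrist','w6'); o=robot.get_obs();print(o['time'],o['tool_pos'],o['qvel'].__abs__().max() if hasattr(o['qvel'],'__abs__') else '')
for k,X in dict(bear=[.5817,.2064,.014],fw=[.5902,-.0033,.038],nut=[.5987,-.213,.024],hub=[.5859,.1015,.061],ax=[.5945,-.108,.061]).items(): print(k,proj(c,X).round(1))
E
```

```text
21.0333 [ 4.48762967e-01 -1.00297316e-04  3.32248943e-01] 0.03464022261456908
bear [158.  89.]
fw [304.6  60.6]
nut [460.9  34.8]
hub [221.9  72.2]
ax [387.9  43. ]
```

View pics/w6.png

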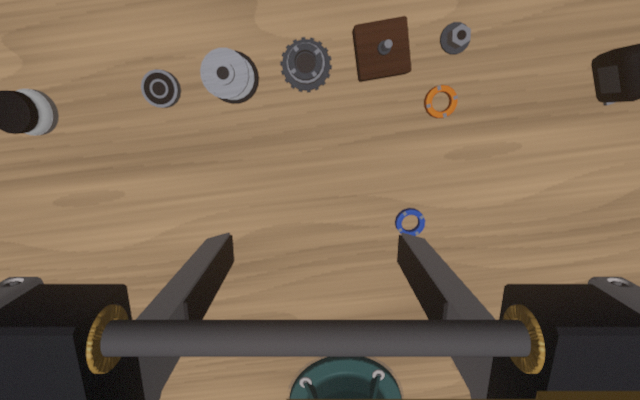

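The picture shows the row complete and straight: bearing (159,89), hub, freewheel with lockring (305,62), block, nut (461,36). Each is within about 2 px of its predicted place.

```bash
python3 -c "
from bench import robot
print(robot.close_job())"
```

```text
the job is handed in; nothing more can be done
None
```

The job is handed in: bearing, hub, freewheel, block and nut lie in one evenly spaced row with the lockring centred on the freewheel, all within about 2 mm of target in the last picture, though the judge's verdict was not shown.

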